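# Put the staining bottles and the marker back in their stands

### The arm

A 6-joint arm with a two-finger parallel gripper is mounted at the origin on the work surface; the furniture and walls round the work are solid. World frame = base frame: x ahead of the robot, y to its left, z up, the work surface at z = 0. Lengths are in m, angles in rad, forces in N, time in s.
With the tool pointing down it reaches from about 0.35 to 0.925 m from the base axis. Payload 6.4 kg.
Tool frame: the origin (TCP) lies at the very end of the fingers, on their centre line; the grasp point (between the pads) lies 19 mm behind it; z points along the fingers, y is the line along which they close (so a half turn about z gives the same grasp; the last joint's range is limited). The gripper opens to 85 mm and grips with 20 to 120 N. Pads are 22 mm wide; open, the fingers measure 114 mm over their backs; the gripper's body (76 mm by 85 mm) begins 54 mm behind the grasp point. The pads swing forward as they close: fully open they stand 13 mm farther back than shut.
Start: joints at [-1.39, 0.245, 1.558, -0, 1.339, -0.174], TCP at [0.226, -0.61, 0.231] pointing down, gripper open.
Joint ranges: [-3.13, 3.13], [-1.02, 2.26], [0.13, 2.54], [-0.95, 4.09], [0.21, 2.88], [-2.74, 2.74]. Speed limits (rad/s): [2.57, 2.57, 3.14, 3.14, 3.14, 3.14].

### API

Orientations are given as a unit quaternion [x, y, z, w].
In Python, from cell import bot gives the robot as it stands.
- The arm moves only by the tool servo_tool, never from a script. Its argument "steps" is a list of rows, each an object with "linear": the shift along the tool's x, y, z in mm, a list of three; "spin": the turn about the tool's z in rad; "gripper": the finger opening in mm, from 0 to 85.4. In form: [{"linear": [tx, ty, tz], "spin": spin, "gripper": gripper}, ...]. A call has exactly 8 rows; each row shifts and turns the commanded pose from where the row before left it, along the tool's axes as they then stand; what a row does not reach is not made up. A row lasts 1/12 s, in which the tool goes at most 41.7 mm and 7.16 degrees, less where a joint would pass 70% of its speed; a pose out of reach is approached as far as the arm can. A call is refused whole if a number of a shift passes 41.7 or a number of a turn 0.125, either way. A call with a gripper value outside its range is refused whole. The fingers move at their own pace and stop on an object; "newtons" is the grip in N (left out, the last holds). Time passes only in rows, so rows that do not move let the fingers close, or fill a call up. It gives the time, the measured TCP pose, the force, the opening and the grip force at its end, in the units of the state.
- bot.read_state(): the state, without advancing time (a new reading comes with each control period).
- bot.camera(name): name is "scene" or "top" or "wrist"; returns a dict with "pixels" (420x560x3 uint8, blue, green, red), "depth" (420x560 float32, m along the optical axis (not along the pixel's ray), 0 where there is no reading), "intrinsics" (3x3 intrinsics, pixels), "extrinsics" (4x4, takes a point from camera to world coordinates). Camera axes: x right, y up, looking along -z (the intrinsics and any distortion apply to the point x, -y, -z); pixel columns grow to the right and rows downward; lengths in m; the calibration is good to about 2 mm. A picture is of the moment at which its call begins.
- bot.finish_job(): hands the job in; it is judged then, once.
Trained networks look in the newest picture that a camera, given by its name, has taken for a name from the list of things; names that differ only in an ending like _2 or _b are one class to them, and where a whole thing is asked for, a point or a joint stands for the part that bears it (a point fixed in the world has none). Each returns a list of dicts, best first, with "conf" (0 to 1); they miss things now and then, are a little off and sometimes report something else, mostly with a low value. They report only what shows in the picture. A call takes as long as a camera call. They do not tell look-alikes from the thing itself.
- bot.boxes_of(camera, thing): "location" ([x, y, z] in m, in world coordinates, good to about 4 mm: the middle of the surface that is visible of it).
- bot.masks_of(camera, thing): "mask" (420x560 bool, what is visible of it).
The state is a dict: "clock": time; "q": joint angles; "joint_vel": joint speeds; "effort": joint torques, N m; "eef_pos": TCP position; "tool_rot": TCP orientation; "ft_force": force on the tool from outside, world axes, zero at the start; "wrist_torque": the same for the moment, N m; "finger_gap": finger opening in m; "finger_force": force on a finger pad.
Only numpy, scipy, OpenCV 4.12 (cv2) and the standard library are available. Lean on these libraries where they do the work, as an engineer would, in place of code of your own. Each camera call takes 0.05 s, during which the arm holds its last target. There are 200 camera calls.

### The job

Put each of the three bottles upright into the round grey stand made for its size (the large white-capped bottle in the largest stand, the small white-capped one in the middle-sized stand, the slim dropper bottle in the smallest), and lay the marker in the two saddles of the grey rest, along its groove with its middle at the middle of the rest. Set everything down gently, let go of it, and leave the empty cup among them where it stands; keep the bottles upright.

Things in the scene. Friction and masses are not known exactly. Their poses are not given: they have to be found in the camera images.
- bottle_large: The large white-capped bottle, thickest of the three: clear glass, white screw cap, 52 mm diameter, 106 mm tall, about 150 g. Loose, standing upright. Origin: centre of the underside; z up; its yaw means nothing. The straight body goes up to 90 mm, the cap (33 mm diameter) above that; grip the body from above about 65 to 75 mm up.
- bottle_medium: The small white-capped bottle: clear glass, white screw cap, 38 mm diameter, 82 mm tall, about 190 g. Loose, standing upright. Origin: centre of the underside; z up; its yaw means nothing. The straight body goes up to 66 mm, the cap (narrower) above that; grip the body from above about 45 to 55 mm up.
- bottle_small: The slim dropper bottle, thinnest of the three: brown glass, black dropper, 33 mm diameter, 102 mm tall, about 170 g. Loose, standing upright. Origin: centre of the underside; z up; its yaw means nothing. The straight body goes up to 60 mm, then the collar (23 mm diameter) to 76 mm and the dropper bulb (12 mm diameter) to 102 mm; grip high on the body (about 57 to 60 mm up) so that the bulb stays clear of the palm.
- marker_mid (a point): Marker, white with black cap, lying loose; a round stick 134 mm long along this point's y axis, 13 mm thick, 20 g. The point is the middle of its length, on its axis: 7 mm above the bench as it lies, 21 mm when in the rest. y lies within 0.3 rad of world y at the start; it may roll, so x and z mean nothing. Either end may point either way in the rest; it overhangs it a little.
- stand_large: Fixed stand of grey plastic for the large white-capped bottle: a low round dish, outer diameter 86 mm, wall 9 mm thick and 16 mm high, so the round recess is 68 mm across; its floor (dark mat) is 6 mm above the bench. The largest of the three round stands. Origin: centre of the underside, on the bench; z up. Its yaw means nothing.
- stand_medium: Fixed stand of grey plastic for the small white-capped bottle: a low round dish, outer diameter 72 mm, wall 8 mm thick and 16 mm high, so the round recess is 56 mm across; its floor (dark mat) is 6 mm above the bench. The middle one of the three round stands. Origin: centre of the underside, on the bench; z up. Its yaw means nothing.
- stand_small: Fixed stand of grey plastic for the slim dropper bottle: a low round dish, outer diameter 58 mm, wall 4.5 mm thick and 16 mm high, so the round recess is 49 mm across; its floor (dark mat) is 6 mm above the bench. The smallest of the three round stands. Origin: centre of the underside, on the bench; z up. Its yaw means nothing.
- marker_rest: Fixed grey plastic rest: plate 46 x 120 x 5 mm with two U saddles, each 22 mm long, centred 47 mm either side of the middle along its y axis. The groove runs along y, 30 mm wide, floor 14 mm and side walls 26 mm above the bench; between the saddles 72 mm is open down to the plate, for the fingers. Origin: centre of the underside; z up; y within 0.3 rad of world y.
- empty_cup: Small open plastic cup, empty, 54 mm diameter, 52 mm tall, standing loose among the work; not to be moved. Origin: centre of the underside.
There are look-alikes about, which are no part of the job. What is shaped like the bottle_large but green or pink is not meant. What is shaped like the stand_small but pink is not meant.

How it is judged:
By the outcome, as a careful person would: the job done as asked, in the order asked, and still so for the second after the job is handed in, with the robot touching nothing.
It also fails if it takes over 120 s, if anything falls off the work surface, if the arm or the gripper's body presses on something with over 40 N, if the wrist force passes 120 N, or if a joint passes its speed limit or range.

## Working session

There is one attempt and no reset: what is moved stays moved. The work goes in short steps, Python scripts to look and compute and a tool call to move; the robot and the scene stay as the last step left them, time stands still between calls to the robot, and variables do not carry over. Pictures are saved under pics/ and viewed, at most 14 in all, crops included, and the job is handed in when it is done.

Besides the shell and the picture viewer there is one more tool, called after "Request:" as a command line: name --argument value ..., lists and objects as JSON in quotes. servo_tool: Moves the arm, as the interface text tells. Its arguments: {"type":"object","properties":{"steps":{"type":"array"},"newtons":{"type":"number"}},"required":["steps"]}

```bash
mkdir -p pics
cat > h.py <<'E'
import numpy as np, cv2
from cell import bot
def cloud(im):
    d=im["depth"]; v,u=np.mgrid[:d.shape[0],:d.shape[1]]; K=im["intrinsics"]
    p=np.stack([(u-K[0,2])/K[0,0]*d,-(v-K[1,2])/K[1,1]*d,-d],-1)
    return p@im["extrinsics"][:3,:3].T+im["extrinsics"][:3,3]
E
python3 - <<'E'
from h import *
for c in ["top","scene"]:
    im=bot.camera(c); cv2.imwrite(f"pics/{c}0.png",im["pixels"]); P=cloud(im)
    np.savez(f"{c}0.npz",P=P,px=im["pixels"],d=im["depth"],K=im["intrinsics"],E=im["extrinsics"])
    print(c,im["extrinsics"].round(3).tolist())
    for t in ["bottle_large","bottle_medium","bottle_small","marker_mid","stand_large","stand_medium","stand_small","marker_rest","empty_cup"]:
        for b in bot.boxes_of(c,t)[:4]: print(t,np.round(b["location"],3),round(b["conf"],2))
s=bot.read_state();print(s["tool_rot"],s["eef_pos"],s["clock"])
E
```

```text
top [[0.013, 0.997, -0.072, 0.38], [-1.0, 0.014, 0.011, 0.115], [0.012, 0.072, 0.997, 1.502], [0.0, 0.0, 0.0, 1.0]]
bottle_large [ 0.427 -0.032  0.072] 0.87
bottle_large [ 0.584 -0.145  0.073] 0.63
bottle_large [0.577 0.087 0.068] 0.58
bottle_medium [ 0.521 -0.029  0.052] 0.5
marker_mid [0.402 0.355 0.012] 0.48
stand_large [0.408 0.2   0.005] 0.88
stand_medium [ 0.493 -0.186  0.004] 0.85
stand_small [0.568 0.425 0.007] 0.84
stand_small [0.511 0.21  0.007] 0.64
marker_rest [0.458 0.089 0.002] 0.61
marker_rest [ 0.391 -0.182  0.001] 0.59
empty_cup [0.456 0.087 0.002] 0.57
scene [[-0.755, 0.429, -0.496, -0.088], [-0.655, -0.47, 0.591, 0.84], [0.021, 0.771, 0.636, 0.797], [0.0, 0.0, 0.0, 1.0]]
bottle_large [0.568 0.094 0.059] 0.95
bottle_large [ 0.412 -0.021  0.058] 0.84
bottle_large [ 0.574 -0.145  0.057] 0.81
bottle_medium [ 0.519 -0.022  0.046] 0.76
bottle_small [0.488 0.367 0.04 ] 0.73
marker_mid [0.395 0.359 0.013] 0.58
stand_large [0.409 0.199 0.006] 0.73
stand_medium [ 0.491 -0.193  0.01 ] 0.51
stand_small [0.568 0.43  0.005] 0.79
stand_small [0.507 0.206 0.006] 0.57
marker_rest [ 0.387 -0.141  0.006] 0.79
empty_cup [0.454 0.095 0.033] 0.97
empty_cup [ 0.412 -0.023  0.061] 0.31
[ 9.84306371e-01  1.76468037e-01 -3.00671662e-06 -3.69679431e-06] [ 0.2257961  -0.60952851  0.231302  ] 1.0
```

View pics/top0.png

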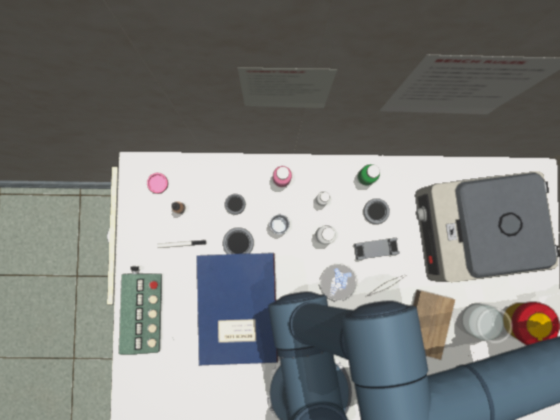

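View pics/scene0.png

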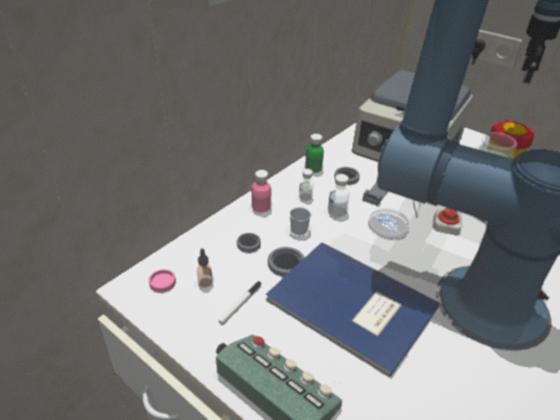

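The true white-capped bottle is at top px (326,235), the small one at (323,199) and the dropper at (178,207). The grey stands are at (238,242), (377,210) and (235,204), the rest at (376,248), the cup at (279,225), and the marker spans (158–206,243). Pink and green are the look-alikes. Next I'll refine these.

Run:
```python
from h import *
D=np.load("top0.npz");P=D["P"];K=D["K"];E=D["E"]
print("K",K[0,0],K[1,1])
from scipy.optimize import least_squares
def fitc(q,r): return least_squares(lambda c:np.hypot(*(q-c).T)-r,q.mean(0),loss='soft_l1',f_scale=.002).x
def sel(c,r,lo,hi):
    m=(np.hypot(P[...,0]-c[0],P[...,1]-c[1])<r)&(P[...,2]>lo)&(P[...,2]<hi); return P[m]
for n,c,R,r in [("SL",(.408,.2),.055,.0385),("SM",(.493,-.187),.048,.032),("SS",(.51,.208),.04,.02675)]:
    q=sel(c,R,.0115,.03); print(n,len(q),fitc(q[:,:2],r).round(4),q[:,2].mean().round(4), ((q[:,:2].max(0)+q[:,:2].min(0))/2).round(4))
for n,c,R,lo in [("BL",(.42,-.028),.045,.085),("BM",(.521,-.027),.035,.065),("BS",(.49,.367),.04,.05),("cup",(.455,.09),.04,.04)]:
    q=sel(c,R,lo,.2); print(n,len(q),q.mean(0).round(4),q[:,2].max().round(3))
for n,c,R,lo,hi in [("rest",(.39,-.16),.09,.018,.05),("plate",(.39,-.16),.09,.003,.05),("mark",(.40,.357),.09,.005,.03)]:
    q=sel(c,R,lo,hi)[:,:2].astype(np.float32); print(n,len(q),cv2.minAreaRect(q*1000))
# tall things
for y in np.arange(-.8,.3,.1):
    m=(abs(P[...,1]-y)<.05)&(P[...,0]>.3)&(P[...,0]<.7); z=P[m]; 
    if len(z): i=z[:,2].argmax(); print(round(y,2),z[i].round(3))
```

```text
K 542.231301052953 542.231301052953
SL 404 [0.4012 0.2005] 0.0169 [0.3998 0.2007]
SM 210 [ 0.4957 -0.179 ] 0.0157 [ 0.4957 -0.1801]
SS 120 [0.5102 0.2114] 0.0157 [0.5106 0.2113]
BL 122 [ 0.4272 -0.0352  0.1064] 0.113
BM 74 [ 0.5257 -0.0286  0.0813] 0.089
BS 74 [0.4952 0.3621 0.0765] 0.106
cup 81 [0.455  0.0892 0.0508] 0.06
rest 130 ((404.5939636230469, -154.3305206298828), (130.65789794921875, 149.81124877929688), 30.695032119750977)
plate 1218 ((389.2569885253906, -162.06448364257812), (173.54161071777344, 178.31643676757812), 63.13618087768555)
mark 661 ((398.9261474609375, 354.4368591308594), (172.92994689941406, 173.42649841308594), 65.93513488769531)
-0.7 [ 0.652 -0.656  0.078]
-0.6 [ 0.653 -0.553  0.27 ]
-0.5 [ 0.654 -0.45   0.462]
-0.4 [ 0.653 -0.35   0.645]
-0.3 [ 0.653 -0.25   0.835]
-0.2 [ 0.652 -0.186  0.943]
-0.1 [ 0.652 -0.135  0.942]
-0.0 [ 0.652 -0.043  0.938]
0.1 [0.38  0.115 1.502]
0.2 [0.652 0.152 0.931]
```

Request:
servo_tool --steps '[{"linear": [0,0,-30],"spin": 0.06,"gripper": 85},{"linear": [0,0,-40],"spin": 0.06,"gripper": 85},{"linear": [0,0,-40],"spin": 0.06,"gripper": 85},{"linear": [0,0,-40],"spin": 0.06,"gripper": 85},{"linear": [0,0,0],"spin": 0.06,"gripper": 85},{"linear": [0,0,0],"spin": 0.055,"gripper": 85},{"linear": [0,-40,0],"spin": 0,"gripper": 85},{"linear": [0,-40,0],"spin": 0,"gripper": 85}]'

```text
clock: 1.67
eef_pos: [0.2254, -0.5294, 0.379]
tool_rot: [1.0, -0.001, -0.0, -0.002]
ft_force: [0.1, 0.9, 0.3]
finger_gap: 0.0851
finger_force: 0.0
```

Request:
servo_tool --steps '[{"linear": [20,-41,0],"spin": 0,"gripper": 85},{"linear": [20,-41,0],"spin": 0,"gripper": 85},{"linear": [20,-41,0],"spin": 0,"gripper": 85},{"linear": [20,-41,0],"spin": 0,"gripper": 85},{"linear": [20,-41,0],"spin": 0,"gripper": 85},{"linear": [20,-41,0],"spin": 0,"gripper": 85},{"linear": [20,-41,0],"spin": 0,"gripper": 85},{"linear": [20,-41,0],"spin": 0,"gripper": 85}]'

```text
clock: 2.33
eef_pos: [0.3724, -0.228, 0.3816]
tool_rot: [1.0, -0.0, 0.0, 0.0]
ft_force: [1.6, 0.7, 0.3]
finger_gap: 0.085
finger_force: 0.0
```

Request:
servo_tool --steps '[{"linear": [0,-30,0],"spin": 0,"gripper": 85},{"linear": [0,-30,0],"spin": 0,"gripper": 85},{"linear": [0,-30,0],"spin": 0,"gripper": 85},{"linear": [0,-10,0],"spin": 0,"gripper": 85},{"linear": [0,0,0],"spin": 0,"gripper": 85},{"linear": [0,0,0],"spin": 0,"gripper": 85},{"linear": [0,0,0],"spin": 0,"gripper": 85},{"linear": [0,0,0],"spin": 0,"gripper": 85}]'

```text
clock: 3.0
eef_pos: [0.372, -0.1311, 0.3811]
tool_rot: [1.0, -0.001, -0.0, -0.0]
ft_force: [0.8, 0.4, -0.4]
finger_gap: 0.0852
finger_force: 0.0
```

```bash
cat >> h.py <<'E'
from scipy.optimize import least_squares
def fitc(q,r): return least_squares(lambda c:np.hypot(*(q-c).T)-r,q.mean(0),loss='soft_l1',f_scale=.001).x
def sel(P,c,r,lo,hi):
    m=(np.hypot(P[...,0]-c[0],P[...,1]-c[1])<r)&(P[...,2]>lo)&(P[...,2]<hi); return P[m]
E
python3 - <<'E'
from h import *
im=bot.camera("wrist"); cv2.imwrite("pics/w1.png",im["pixels"]); P=cloud(im); np.savez("w1.npz",P=P,px=im["pixels"],d=im["depth"])
print(im["extrinsics"].round(3).tolist(),im["intrinsics"][0,0]); s=bot.read_state();print(s["eef_pos"],s["tool_rot"],s["q"])
for n,c,R,lo in [("BL",(.427,-.035),.045,.1),("BM",(.5257,-.028),.035,.076)]:
    q=sel(P,c,R,lo,.2); print(n,len(q),q.mean(0),((q.max(0)+q.min(0))/2)) if len(q) else print(n)
for n,c,R,r in [("SM",(.4957,-.179),.048,.032)]:
    q=sel(P,c,R,.012,.022); print(n,len(q),fitc(q[:,:2],r).round(4))
q=sel(P,(.39,-.16),.08,.018,.035)[:,:2].astype(np.float32); print(len(q),cv2.minAreaRect(q*1000) if len(q) else 0)
for t in ["bottle_large","bottle_medium","stand_medium","marker_rest"]:
    for b in bot.boxes_of("wrist",t)[:3]: print(t,np.round(b["location"],3),round(b["conf"],2))
E
```

```text
[[-0.003, 0.947, 0.32, 0.454], [-1.0, -0.003, -0.001, -0.13], [-0.0, -0.32, 0.947, 0.524], [0.0, 0.0, 0.0, 1.0]] 338.0934993650218
[ 0.37201394 -0.13107078  0.38106262] [ 9.99999363e-01 -1.06888517e-03 -3.38102893e-04 -1.30180803e-04] [-6.28125203e-01 -4.81300733e-01  1.95430019e+00 -1.86848633e-04
  1.66929353e+00  9.44790585e-01]
BL 598 [ 0.42627902 -0.03755619  0.10664126] [ 0.42631057 -0.03714175  0.10474466]
BM 416 [ 0.52456568 -0.03077224  0.08259399] [ 0.52502776 -0.03042449  0.08096547]
SM 905 [ 0.4942 -0.1803]
375 ((378.9775695800781, -168.37432861328125), (109.08084106445312, 149.05465698242188), 49.3709716796875)
bottle_large [ 0.43  -0.047  0.074] 0.87
bottle_large [0.56  0.072 0.041] 0.69
bottle_large [ 0.567 -0.153  0.028] 0.5
bottle_medium [ 0.523 -0.035  0.062] 0.86
bottle_medium [ 0.392 -0.184  0.007] 0.41
bottle_medium [0.455 0.097 0.03 ] 0.4
stand_medium [ 0.496 -0.182  0.003] 0.89
marker_rest [ 0.393 -0.184  0.006] 0.7
```

View pics/w1.png

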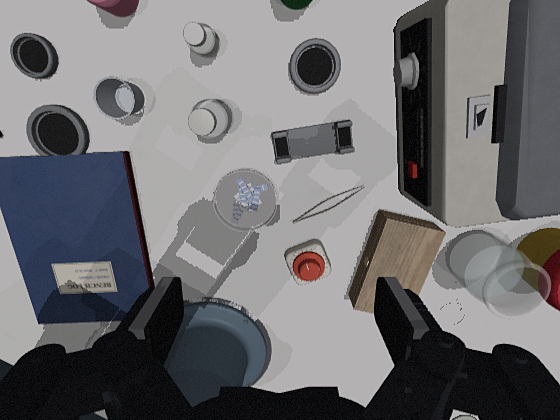

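Request:
servo_tool --steps '[{"linear": [18,-31,20],"spin": 0,"gripper": 85},{"linear": [18,-31,40],"spin": 0,"gripper": 85},{"linear": [18,-32,40],"spin": 0,"gripper": 85},{"linear": [0,0,40],"spin": 0,"gripper": 85},{"linear": [0,0,40],"spin": 0,"gripper": 85},{"linear": [0,0,40],"spin": 0,"gripper": 85},{"linear": [0,0,0],"spin": 0,"gripper": 85},{"linear": [0,0,0],"spin": 0,"gripper": 85}]'

```text
clock: 3.92
eef_pos: [0.4167, -0.05, 0.1784]
tool_rot: [1.0, -0.0, -0.002, -0.001]
ft_force: [-0.1, 0.3, 0.3]
finger_gap: 0.0849
finger_force: 0.0
```

Run:
```python
from h import *
D=np.load("w1.npz");P=D["P"];d=D["d"]
for n,c,R,r in [("SM",(.4942,-.1803),.042,.032),("SS",(.5104,.2113),.036,.02675),("SL",(.401,.2007),.05,.0385)]:
    q=sel(P,c,R,.012,.022); print(n,len(q),fitc(q[:,:2],r).round(4)) if len(q)>30 else print(n,len(q))
# rest: pixels dark in region
m=np.zeros(d.shape,bool); m[110:175,262:365]=1
g=D["px"].max(2)<125
q=P[m&g&(P[...,2]<.035)]; r=cv2.minAreaRect((q[:,:2]*1000).astype(np.float32)); print(len(q),r)
g8=(m&g).astype(np.uint8); k,l,st,ce=cv2.connectedComponentsWithStats(g8); i=1+st[1:,4].argmax(); q=P[(l==i)]; print(len(q),cv2.minAreaRect((q[:,:2]*1000).astype(np.float32)))
# per-saddle: tall points
t=P[m&(P[...,2]>.021)&(P[...,2]<.032)]
for s in (t[t[:,1]<-.165],t[t[:,1]>-.165]): print(len(s),np.median(s,0).round(4),((s.max(0)+s.min(0))/2).round(4))
```

```text
SM 905 [ 0.4942 -0.1803]
SS 569 [0.5088 0.2093]
SL 1455 [0.4003 0.1982]
2517 ((388.5454406738281, -181.1089630126953), (51.09226608276367, 124.82295989990234), 9.009727478027344)
2525 ((412.16461181640625, -178.18075561523438), (96.07708740234375, 125.62101745605469), 7.3570427894592285)
179 [ 0.3845 -0.2263  0.0264] [ 0.3979 -0.2268  0.0253]
169 [ 0.398  -0.1334  0.0263] [ 0.3837 -0.1336  0.025 ]
```

Request:
servo_tool --steps '[{"linear": [9.5,-12.8,0],"spin": 0,"gripper": 85},{"linear": [0,0,25],"spin": 0,"gripper": 85},{"linear": [0,0,25],"spin": 0,"gripper": 85},{"linear": [0,0,25],"spin": 0,"gripper": 85},{"linear": [0,0,25],"spin": 0,"gripper": 85},{"linear": [0,0,20],"spin": 0,"gripper": 85},{"linear": [0,0,10],"spin": 0,"gripper": 85},{"linear": [0,0,0],"spin": 0,"gripper": 85}]'

```text
clock: 4.58
eef_pos: [0.4282, -0.0381, 0.0501]
tool_rot: [1.0, -0.0, 0.0, 0.0]
ft_force: [-0.5, -0.0, 0.4]
finger_gap: 0.0848
finger_force: 0.0
```

Request:
servo_tool --newtons 30 --steps '[{"linear": [0,0,0],"spin": 0,"gripper": 45},{"linear": [0,0,0],"spin": 0,"gripper": 45},{"linear": [0,0,0],"spin": 0,"gripper": 45},{"linear": [0,0,0],"spin": 0,"gripper": 45},{"linear": [0,0,0],"spin": 0,"gripper": 45},{"linear": [0,0,0],"spin": 0,"gripper": 45},{"linear": [0,0,0],"spin": 0,"gripper": 45},{"linear": [0,0,0],"spin": 0,"gripper": 45}]'

```text
clock: 5.25
eef_pos: [0.4291, -0.0381, 0.0517]
tool_rot: [1.0, -0.0, 0.002, 0.001]
ft_force: [-0.6, 0.1, 5.9]
finger_gap: 0.0516
finger_force: 30.5
```

Request:
servo_tool --steps '[{"linear": [0,0,-20],"spin": 0,"gripper": 45},{"linear": [0,0,-30],"spin": 0,"gripper": 45},{"linear": [0,0,-30],"spin": 0,"gripper": 45},{"linear": [0,0,-30],"spin": 0,"gripper": 45},{"linear": [0,-10,0],"spin": 0,"gripper": 45},{"linear": [-4,-20,0],"spin": 0,"gripper": 45},{"linear": [-4,-25,0],"spin": 0,"gripper": 45},{"linear": [-4,-25,0],"spin": 0,"gripper": 45}]'

```text
clock: 5.92
eef_pos: [0.4151, 0.0433, 0.1599]
tool_rot: [1.0, -0.001, 0.001, 0.0]
ft_force: [0.6, -0.6, -2.3]
finger_gap: 0.0512
finger_force: 32.5
```

Request:
servo_tool --steps '[{"linear": [-4,-30,0],"spin": 0,"gripper": 45},{"linear": [-4,-30,0],"spin": 0,"gripper": 45},{"linear": [-4,-30,0],"spin": 0,"gripper": 45},{"linear": [-2,-30,0],"spin": 0,"gripper": 45},{"linear": [0,-20,0],"spin": 0,"gripper": 45},{"linear": [0,-10,0],"spin": 0,"gripper": 45},{"linear": [0,0,0],"spin": 0,"gripper": 45},{"linear": [0,0,0],"spin": 0,"gripper": 45}]'

```text
clock: 6.58
eef_pos: [0.4012, 0.1922, 0.1594]
tool_rot: [1.0, 0.0, -0.0, 0.0]
ft_force: [-0.1, -0.8, -2.5]
finger_gap: 0.051
finger_force: 32.5
```

Request:
servo_tool --steps '[{"linear": [2,-7,0],"spin": 0,"gripper": 45},{"linear": [0,0,20],"spin": 0,"gripper": 45},{"linear": [0,0,25],"spin": 0,"gripper": 45},{"linear": [0,0,25],"spin": 0,"gripper": 45},{"linear": [0,0,14],"spin": 0,"gripper": 45},{"linear": [0,0,5],"spin": 0,"gripper": 45},{"linear": [0,0,3],"spin": 0,"gripper": 45},{"linear": [0,0,0],"spin": 0,"gripper": 45}]'

```text
clock: 7.25
eef_pos: [0.4039, 0.1991, 0.0677]
tool_rot: [1.0, -0.001, 0.0, -0.0]
ft_force: [-0.0, -0.4, -1.7]
finger_gap: 0.0511
finger_force: 32.5
```

Request:
servo_tool --steps '[{"linear": [0,0,3],"spin": 0,"gripper": 45},{"linear": [0,0,2],"spin": 0,"gripper": 45},{"linear": [0,0,2],"spin": 0,"gripper": 45},{"linear": [0,0,1.5],"spin": 0,"gripper": 45},{"linear": [0,0,0],"spin": 0,"gripper": 45},{"linear": [0,0,0],"spin": 0,"gripper": 45},{"linear": [0,0,0],"spin": 0,"gripper": 45},{"linear": [0,0,0],"spin": 0,"gripper": 45}]'

```text
clock: 7.92
eef_pos: [0.4035, 0.1995, 0.0592]
tool_rot: [1.0, -0.0, 0.0, -0.0]
ft_force: [-0.1, 0.0, -2.3]
finger_gap: 0.0514
finger_force: 32.5
```

Floor not touched yet (the load is still about 2 N).

Request:
servo_tool --steps '[{"linear": [0,0,1],"spin": 0,"gripper": 45},{"linear": [0,0,1],"spin": 0,"gripper": 45},{"linear": [0,0,0],"spin": 0,"gripper": 45},{"linear": [0,0,0],"spin": 0,"gripper": 45},{"linear": [0,0,0],"spin": 0,"gripper": 45},{"linear": [0,0,0],"spin": 0,"gripper": 45},{"linear": [0,0,0],"spin": 0,"gripper": 45},{"linear": [0,0,0],"spin": 0,"gripper": 45}]'

```text
clock: 8.58
eef_pos: [0.4037, 0.1995, 0.0578]
tool_rot: [1.0, -0.0, 0.0, 0.0]
ft_force: [-2.8, -0.6, 5.6]
finger_gap: 0.0511
finger_force: 33.0
```

Request:
servo_tool --steps '[{"linear": [0,0,0],"spin": 0,"gripper": 60},{"linear": [0,0,0],"spin": 0,"gripper": 70},{"linear": [0,0,0],"spin": 0,"gripper": 85},{"linear": [0,0,0],"spin": 0,"gripper": 85},{"linear": [0,0,-20],"spin": 0,"gripper": 85},{"linear": [0,0,-30],"spin": 0,"gripper": 85},{"linear": [0,0,-40],"spin": 0,"gripper": 85},{"linear": [0,0,-40],"spin": 0,"gripper": 85}]'

```text
clock: 9.25
eef_pos: [0.4024, 0.1992, 0.1877]
tool_rot: [1.0, -0.0, -0.001, 0.0]
ft_force: [2.0, 0.4, -0.3]
finger_gap: 0.0852
finger_force: 0.0
```

Request:
servo_tool --steps '[{"linear": [10,20,0],"spin": 0,"gripper": 85},{"linear": [18,33,0],"spin": 0,"gripper": 85},{"linear": [18,33,0],"spin": 0,"gripper": 85},{"linear": [18,33,0],"spin": 0,"gripper": 85},{"linear": [18,33,0],"spin": 0,"gripper": 85},{"linear": [18,33,0],"spin": 0,"gripper": 85},{"linear": [15,33,0],"spin": 0,"gripper": 85},{"linear": [6,12,0],"spin": 0,"gripper": 85}]'

```text
clock: 9.92
eef_pos: [0.5258, -0.0344, 0.1872]
tool_rot: [1.0, -0.002, 0.001, 0.001]
ft_force: [-0.1, -0.3, -0.2]
finger_gap: 0.085
finger_force: 0.0
```

Request:
servo_tool --steps '[{"linear": [-1,-4,10],"spin": 0,"gripper": 85},{"linear": [0,0,30],"spin": 0,"gripper": 85},{"linear": [0,0,35],"spin": 0,"gripper": 85},{"linear": [0,0,35],"spin": 0,"gripper": 85},{"linear": [0,0,28],"spin": 0,"gripper": 85},{"linear": [0,0,14],"spin": 0,"gripper": 85},{"linear": [0,0,5],"spin": 0,"gripper": 85},{"linear": [0,0,0],"spin": 0,"gripper": 85}]'

```text
clock: 10.58
eef_pos: [0.5216, -0.0251, 0.0284]
tool_rot: [1.0, 0.0, -0.002, -0.001]
ft_force: [-0.4, -0.2, 0.0]
finger_gap: 0.0851
finger_force: 0.0
```

Request:
servo_tool --newtons 30 --steps '[{"linear": [0,0,0],"spin": 0,"gripper": 30},{"linear": [0,0,0],"spin": 0,"gripper": 30},{"linear": [0,0,0],"spin": 0,"gripper": 30},{"linear": [0,0,0],"spin": 0,"gripper": 30},{"linear": [0,0,0],"spin": 0,"gripper": 30},{"linear": [0,0,0],"spin": 0,"gripper": 30},{"linear": [0,0,0],"spin": 0,"gripper": 30},{"linear": [0,0,0],"spin": 0,"gripper": 30}]'

```text
clock: 11.25
eef_pos: [0.5245, -0.0269, 0.0316]
tool_rot: [1.0, -0.0, 0.001, 0.0]
ft_force: [-1.5, 0.7, 7.1]
finger_gap: 0.0371
finger_force: 29.8
```

Request:
servo_tool --steps '[{"linear": [0,0,-20],"spin": 0,"gripper": 30},{"linear": [0,0,-30],"spin": 0,"gripper": 30},{"linear": [0,0,-30],"spin": 0,"gripper": 30},{"linear": [0,0,-20],"spin": 0,"gripper": 30},{"linear": [-4,15,0],"spin": 0,"gripper": 30},{"linear": [-5,25,0],"spin": 0,"gripper": 30},{"linear": [-5,25,0],"spin": 0,"gripper": 30},{"linear": [-5,25,0],"spin": 0,"gripper": 30}]'

```text
clock: 11.92
eef_pos: [0.5037, -0.1172, 0.13]
tool_rot: [1.0, 0.0, -0.0, -0.0]
ft_force: [0.3, 0.1, -2.0]
finger_gap: 0.0374
finger_force: 30.8
```

Request:
servo_tool --steps '[{"linear": [-5,25,0],"spin": 0,"gripper": 30},{"linear": [-4,20,0],"spin": 0,"gripper": 30},{"linear": [-2,14,0],"spin": 0,"gripper": 30},{"linear": [0,4,0],"spin": 0,"gripper": 30},{"linear": [0,0,0],"spin": 0,"gripper": 30},{"linear": [0,0,0],"spin": 0,"gripper": 30},{"linear": [0,0,0],"spin": 0,"gripper": 30},{"linear": [0,0,0],"spin": 0,"gripper": 30}]'

```text
clock: 12.58
eef_pos: [0.4934, -0.1786, 0.1299]
tool_rot: [1.0, 0.001, -0.0, -0.0]
ft_force: [0.4, -0.9, -2.1]
finger_gap: 0.0369
finger_force: 30.8
```

Down 92 in total: most now, then the last few mm gently.

Request:
servo_tool --steps '[{"linear": [1,1.5,0],"spin": 0,"gripper": 30},{"linear": [0,0,20],"spin": 0,"gripper": 30},{"linear": [0,0,25],"spin": 0,"gripper": 30},{"linear": [0,0,22],"spin": 0,"gripper": 30},{"linear": [0,0,13],"spin": 0,"gripper": 30},{"linear": [0,0,5],"spin": 0,"gripper": 30},{"linear": [0,0,2],"spin": 0,"gripper": 30},{"linear": [0,0,0],"spin": 0,"gripper": 30}]'

```text
clock: 13.25
eef_pos: [0.4947, -0.1811, 0.0433]
tool_rot: [1.0, 0.0, 0.0, 0.0]
ft_force: [-1.1, 0.0, -2.1]
finger_gap: 0.0374
finger_force: 30.8
```

Request:
servo_tool --steps '[{"linear": [0,0,1.5],"spin": 0,"gripper": 30},{"linear": [0,0,1],"spin": 0,"gripper": 30},{"linear": [0,0,1],"spin": 0,"gripper": 30},{"linear": [0,0,1],"spin": 0,"gripper": 30},{"linear": [0,0,1],"spin": 0,"gripper": 30},{"linear": [0,0,0],"spin": 0,"gripper": 30},{"linear": [0,0,0],"spin": 0,"gripper": 30},{"linear": [0,0,0],"spin": 0,"gripper": 30}]'

```text
clock: 13.92
eef_pos: [0.4944, -0.1812, 0.0377]
tool_rot: [1.0, -0.0, 0.0, 0.0]
ft_force: [0.6, -1.0, -0.4]
finger_gap: 0.037
finger_force: 31.0
```

Request:
servo_tool --steps '[{"linear": [0,0,0.7],"spin": 0,"gripper": 30},{"linear": [0,0,0],"spin": 0,"gripper": 30},{"linear": [0,0,0],"spin": 0,"gripper": 50},{"linear": [0,0,0],"spin": 0,"gripper": 65},{"linear": [0,0,0],"spin": 0,"gripper": 85},{"linear": [0,0,0],"spin": 0,"gripper": 85},{"linear": [0,0,-20],"spin": 0,"gripper": 85},{"linear": [0,0,-30],"spin": 0,"gripper": 85}]'

```text
clock: 14.58
eef_pos: [0.4919, -0.1796, 0.0843]
tool_rot: [1.0, -0.0, -0.003, -0.002]
ft_force: [0.6, -0.8, 0.4]
finger_gap: 0.0856
finger_force: 0.0
```

Request:
servo_tool --steps '[{"linear": [0,0,-40],"spin": 0,"gripper": 85},{"linear": [0,0,-40],"spin": 0,"gripper": 85},{"linear": [0,0,-40],"spin": 0,"gripper": 85},{"linear": [0,-25,-40],"spin": 0,"gripper": 85},{"linear": [-10,-40,-10],"spin": 0,"gripper": 85},{"linear": [-10,-40,0],"spin": 0,"gripper": 85},{"linear": [-10,-40,0],"spin": 0,"gripper": 85},{"linear": [-10,-40,0],"spin": 0,"gripper": 85}]'

```text
clock: 15.25
eef_pos: [0.4539, 0.0017, 0.2525]
tool_rot: [1.0, -0.001, 0.001, 0.0]
ft_force: [1.0, -0.7, -0.6]
finger_gap: 0.085
finger_force: 0.0
```

Request:
servo_tool --steps '[{"linear": [-10,-40,0],"spin": 0,"gripper": 85},{"linear": [-10,-40,0],"spin": 0,"gripper": 85},{"linear": [-10,-40,0],"spin": 0,"gripper": 85},{"linear": [-10,-40,0],"spin": 0,"gripper": 85},{"linear": [-10,-40,0],"spin": 0,"gripper": 85},{"linear": [-10,-40,0],"spin": 0,"gripper": 85},{"linear": [-10,-40,0],"spin": 0,"gripper": 85},{"linear": [-10,-20,0],"spin": 0,"gripper": 85}]'

```text
clock: 15.92
eef_pos: [0.3733, 0.3036, 0.2521]
tool_rot: [1.0, 0.001, 0.0, -0.001]
ft_force: [0.4, 0.0, -0.0]
finger_gap: 0.0851
finger_force: 0.0
```

Request:
servo_tool --steps '[{"linear": [0,-20,0],"spin": 0,"gripper": 85},{"linear": [0,0,0],"spin": 0,"gripper": 85},{"linear": [0,0,0],"spin": 0,"gripper": 85},{"linear": [0,0,0],"spin": 0,"gripper": 85},{"linear": [0,0,0],"spin": 0,"gripper": 85},{"linear": [0,0,0],"spin": 0,"gripper": 85},{"linear": [0,0,0],"spin": 0,"gripper": 85},{"linear": [0,0,0],"spin": 0,"gripper": 85}]'

```text
clock: 16.58
eef_pos: [0.3749, 0.3198, 0.2521]
tool_rot: [1.0, -0.001, 0.0, -0.0]
ft_force: [0.0, -0.1, 0.1]
finger_gap: 0.0851
finger_force: 0.0
```

Run:
```python
from h import *
im=bot.camera("wrist"); cv2.imwrite("pics/w2.png",im["pixels"]); P=cloud(im); np.savez("w2.npz",P=P,px=im["pixels"],d=im["depth"])
s=bot.read_state();print(s["eef_pos"],s["tool_rot"])
q=sel(P,(.495,.362),.03,.09,.2); print("bulb",len(q),q.mean(0))
q=sel(P,(.495,.362),.035,.055,.075); print("body",len(q),q.mean(0),(q.max(0)+q.min(0))/2)
q=sel(P,(.509,.210),.036,.012,.022); print("SS",len(q),fitc(q[:,:2],.02675))
for r in bot.masks_of("wrist","marker_mid")[:2]:
    m=r["mask"]&(P[...,2]<.03); q=(P[m][:,:2]*1000).astype(np.float32); print(r["conf"],m.sum(),cv2.minAreaRect(q),q.mean(0))
for t in ["bottle_small","stand_small","marker_mid"]:
    for b in bot.boxes_of("wrist",t)[:3]: print(t,np.round(b["location"],3),round(b["conf"],2))
```

```text
[0.37481922 0.31990931 0.2520966 ] [ 9.99999860e-01 -5.23467621e-04  7.45248349e-05 -3.64478689e-05]
bulb 188 [0.49471168 0.36297561 0.09895706]
body 70 [0.49104115 0.35842767 0.06944463] [0.49536529 0.36194796 0.06818713]
SS 906 [0.50840561 0.21135708]
0.56 1261 ((396.6941223144531, 356.67138671875), (13.78486442565918, 136.8428192138672), 5.920300483703613) [397.80862 354.51758]
0.36 55 ((487.3551330566406, 353.03839111328125), (6.293496608734131, 25.609493255615234), 52.30217742919922) [486.8819  351.96817]
bottle_small [0.493 0.361 0.073] 0.79
stand_small [0.51  0.212 0.007] 0.95
stand_small [0.545 0.424 0.009] 0.56
marker_mid [0.398 0.351 0.012] 0.76
```

View pics/w2.png

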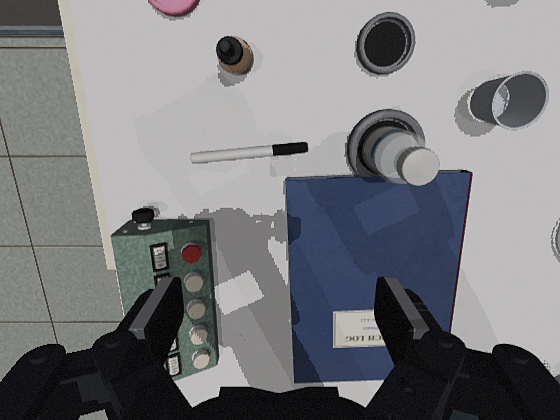

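Request:
servo_tool --steps '[{"linear": [30,-10,0],"spin": 0,"gripper": 85},{"linear": [40,-14,0],"spin": 0,"gripper": 85},{"linear": [35,-14,0],"spin": 0,"gripper": 85},{"linear": [15,-4.6,10],"spin": 0,"gripper": 85},{"linear": [0,0,30],"spin": 0,"gripper": 85},{"linear": [0,0,40],"spin": 0,"gripper": 85},{"linear": [0,0,10],"spin": 0,"gripper": 85},{"linear": [0,0,0],"spin": 0,"gripper": 85}]'

```text
clock: 17.5
eef_pos: [0.4913, 0.3614, 0.1576]
tool_rot: [1.0, -0.0, -0.004, 0.002]
ft_force: [-0.8, 0.4, 0.8]
finger_gap: 0.0852
finger_force: 0.0
```

Request:
servo_tool --steps '[{"linear": [3,-1,0],"spin": 0,"gripper": 85},{"linear": [0,0,25],"spin": 0,"gripper": 85},{"linear": [0,0,30],"spin": 0,"gripper": 85},{"linear": [0,0,30],"spin": 0,"gripper": 85},{"linear": [0,0,20],"spin": 0,"gripper": 85},{"linear": [0,0,10],"spin": 0,"gripper": 85},{"linear": [0,0,4],"spin": 0,"gripper": 85},{"linear": [0,0,0],"spin": 0,"gripper": 85}]'

```text
clock: 18.17
eef_pos: [0.4981, 0.3643, 0.0445]
tool_rot: [1.0, -0.0, 0.001, -0.001]
ft_force: [0.3, -0.1, 0.2]
finger_gap: 0.0845
finger_force: 0.0
```

Request:
servo_tool --newtons 30 --steps '[{"linear": [0,0,0],"spin": 0,"gripper": 26},{"linear": [0,0,0],"spin": 0,"gripper": 26},{"linear": [0,0,0],"spin": 0,"gripper": 26},{"linear": [0,0,0],"spin": 0,"gripper": 26},{"linear": [0,0,0],"spin": 0,"gripper": 26},{"linear": [0,0,0],"spin": 0,"gripper": 26},{"linear": [0,0,0],"spin": 0,"gripper": 26},{"linear": [0,0,0],"spin": 0,"gripper": 26}]'

```text
clock: 18.83
eef_pos: [0.4977, 0.3639, 0.0442]
tool_rot: [1.0, -0.0, 0.001, -0.0]
ft_force: [-0.6, -2.1, 7.0]
finger_gap: 0.0318
finger_force: 29.7
```

Gripped a few mm too high, so I'll let go and regrasp lower.

Request:
servo_tool --steps '[{"linear": [0,0,0],"spin": 0,"gripper": 60},{"linear": [0,0,0],"spin": 0,"gripper": 60},{"linear": [0,0,0],"spin": 0,"gripper": 60},{"linear": [-3,0,3],"spin": 0,"gripper": 60},{"linear": [0,0,3],"spin": 0,"gripper": 60},{"linear": [0,0,0],"spin": 0,"gripper": 60},{"linear": [0,0,0],"spin": 0,"gripper": 26},{"linear": [0,0,0],"spin": 0,"gripper": 26}]'

```text
clock: 19.5
eef_pos: [0.4939, 0.3636, 0.0369]
tool_rot: [1.0, -0.0, -0.0, 0.0]
ft_force: [0.1, -0.2, -0.3]
finger_gap: 0.0367
finger_force: 0.0
```

Request:
servo_tool --newtons 30 --steps '[{"linear": [0,0,0],"spin": 0,"gripper": 26},{"linear": [0,0,0],"spin": 0,"gripper": 26},{"linear": [0,0,0],"spin": 0,"gripper": 26},{"linear": [0,0,0],"spin": 0,"gripper": 26},{"linear": [0,0,0],"spin": 0,"gripper": 26},{"linear": [0,0,0],"spin": 0,"gripper": 26},{"linear": [0,0,0],"spin": 0,"gripper": 26},{"linear": [0,0,0],"spin": 0,"gripper": 26}]'

```text
clock: 20.17
eef_pos: [0.494, 0.3637, 0.0371]
tool_rot: [1.0, -0.0, 0.0, -0.0]
ft_force: [0.2, -1.1, 0.6]
finger_gap: 0.0319
finger_force: 29.9
```

Request:
servo_tool --steps '[{"linear": [0,0,-15],"spin": 0,"gripper": 26},{"linear": [0,0,-25],"spin": 0,"gripper": 26},{"linear": [0,0,-30],"spin": 0,"gripper": 26},{"linear": [0,0,-20],"spin": 0,"gripper": 26},{"linear": [2,15,0],"spin": 0,"gripper": 26},{"linear": [2,22,0],"spin": 0,"gripper": 26},{"linear": [2,25,0],"spin": 0,"gripper": 26},{"linear": [2,25,0],"spin": 0,"gripper": 26}]'

```text
clock: 20.83
eef_pos: [0.5009, 0.275, 0.1256]
tool_rot: [1.0, 0.0, -0.001, 0.0]
ft_force: [-0.4, 0.8, -0.8]
finger_gap: 0.0319
finger_force: 30.1
```

Request:
servo_tool --steps '[{"linear": [2,25,0],"spin": 0,"gripper": 26},{"linear": [2,22,0],"spin": 0,"gripper": 26},{"linear": [2,14,0],"spin": 0,"gripper": 26},{"linear": [0,4,0],"spin": 0,"gripper": 26},{"linear": [0,0,0],"spin": 0,"gripper": 26},{"linear": [0,0,0],"spin": 0,"gripper": 26},{"linear": [0,0,0],"spin": 0,"gripper": 26},{"linear": [0,0,0],"spin": 0,"gripper": 26}]'

```text
clock: 21.5
eef_pos: [0.5076, 0.2124, 0.1268]
tool_rot: [1.0, 0.0, -0.0, -0.0]
ft_force: [0.1, 0.4, -1.7]
finger_gap: 0.0322
finger_force: 30.1
```

Request:
servo_tool --steps '[{"linear": [1,1.4,0],"spin": 0,"gripper": 26},{"linear": [0,0,18],"spin": 0,"gripper": 26},{"linear": [0,0,22],"spin": 0,"gripper": 26},{"linear": [0,0,20],"spin": 0,"gripper": 26},{"linear": [0,0,12],"spin": 0,"gripper": 26},{"linear": [0,0,4],"spin": 0,"gripper": 26},{"linear": [0,0,2],"spin": 0,"gripper": 26},{"linear": [0,0,0],"spin": 0,"gripper": 26}]'

```text
clock: 22.17
eef_pos: [0.5094, 0.2104, 0.0494]
tool_rot: [1.0, 0.0, 0.0, -0.0]
ft_force: [-1.1, 0.2, -1.1]
finger_gap: 0.032
finger_force: 30.1
```

Request:
servo_tool --steps '[{"linear": [0,0,1.5],"spin": 0,"gripper": 26},{"linear": [0,0,1],"spin": 0,"gripper": 26},{"linear": [0,0,1],"spin": 0,"gripper": 26},{"linear": [0,0,1],"spin": 0,"gripper": 26},{"linear": [0,0,1],"spin": 0,"gripper": 26},{"linear": [0,0,0],"spin": 0,"gripper": 26},{"linear": [0,0,0],"spin": 0,"gripper": 26},{"linear": [0,0,0],"spin": 0,"gripper": 26}]'

```text
clock: 22.83
eef_pos: [0.5089, 0.2102, 0.0435]
tool_rot: [1.0, -0.0, 0.0, 0.0]
ft_force: [-0.2, 0.1, -1.3]
finger_gap: 0.0319
finger_force: 30.1
```

Request:
servo_tool --steps '[{"linear": [0,0,0.7],"spin": 0,"gripper": 26},{"linear": [0,0,0.7],"spin": 0,"gripper": 26},{"linear": [0,0,0],"spin": 0,"gripper": 26},{"linear": [0,0,0],"spin": 0,"gripper": 26},{"linear": [0,0,0],"spin": 0,"gripper": 26},{"linear": [0,0,0],"spin": 0,"gripper": 26},{"linear": [0,0,0],"spin": 0,"gripper": 26},{"linear": [0,0,0],"spin": 0,"gripper": 26}]'

```text
clock: 23.5
eef_pos: [0.5094, 0.2103, 0.0431]
tool_rot: [1.0, -0.0, 0.0, 0.0]
ft_force: [-2.1, -1.0, 4.8]
finger_gap: 0.0321
finger_force: 30.8
```

Request:
servo_tool --steps '[{"linear": [0,0,0],"spin": 0,"gripper": 45},{"linear": [0,0,0],"spin": 0,"gripper": 60},{"linear": [0,0,0],"spin": 0,"gripper": 70},{"linear": [0,0,0],"spin": 0,"gripper": 70},{"linear": [0,0,-20],"spin": 0,"gripper": 70},{"linear": [0,0,-35],"spin": 0,"gripper": 70},{"linear": [0,0,-35],"spin": 0,"gripper": 70},{"linear": [0,0,-30],"spin": 0,"gripper": 70}]'

```text
clock: 24.17
eef_pos: [0.509, 0.2103, 0.164]
tool_rot: [1.0, -0.0, 0.0, -0.0]
ft_force: [1.6, -0.3, 0.5]
finger_gap: 0.0701
finger_force: 0.0
```

Request:
servo_tool --steps '[{"linear": [0,-20,0],"spin": 0,"gripper": 40},{"linear": [-10,-35,0],"spin": 0,"gripper": 40},{"linear": [-30,-35,0],"spin": 0,"gripper": 40},{"linear": [-30,-35,0],"spin": 0,"gripper": 40},{"linear": [-30,-20,0],"spin": 0,"gripper": 40},{"linear": [-13,-1,0],"spin": 0,"gripper": 40},{"linear": [0,0,0],"spin": -0.12,"gripper": 40},{"linear": [0,0,0],"spin": -0.12,"gripper": 40}]'

```text
clock: 24.83
eef_pos: [0.4006, 0.3497, 0.1619]
tool_rot: [0.992, 0.123, -0.0, 0.0]
ft_force: [0.8, -0.1, -0.3]
finger_gap: 0.0407
finger_force: 0.0
```

Request:
servo_tool --steps '[{"linear": [0,0,0],"spin": -0.12,"gripper": 40},{"linear": [0,0,0],"spin": -0.12,"gripper": 40},{"linear": [0,0,0],"spin": -0.12,"gripper": 40},{"linear": [0,0,0],"spin": -0.12,"gripper": 40},{"linear": [0,0,0],"spin": -0.12,"gripper": 40},{"linear": [0,0,0],"spin": -0.12,"gripper": 40},{"linear": [0,0,0],"spin": -0.12,"gripper": 40},{"linear": [0,0,0],"spin": -0.12,"gripper": 40}]'

```text
clock: 25.5
eef_pos: [0.4019, 0.349, 0.1619]
tool_rot: [0.824, 0.567, -0.0, 0.0]
ft_force: [0.2, 0.4, -0.3]
finger_gap: 0.0404
finger_force: 0.0
```

Request:
servo_tool --steps '[{"linear": [0,0,0],"spin": -0.12,"gripper": 40},{"linear": [0,0,0],"spin": -0.12,"gripper": 40},{"linear": [0,0,0],"spin": -0.12,"gripper": 40},{"linear": [0,0,0],"spin": -0.114,"gripper": 40},{"linear": [0,0,0],"spin": 0,"gripper": 40},{"linear": [0,0,0],"spin": 0,"gripper": 40},{"linear": [0,0,0],"spin": 0,"gripper": 40},{"linear": [0,0,0],"spin": 0,"gripper": 40}]'

```text
clock: 26.17
eef_pos: [0.4018, 0.3494, 0.1621]
tool_rot: [0.67, 0.742, -0.0, 0.0]
ft_force: [-0.2, 1.1, 0.2]
finger_gap: 0.0401
finger_force: 0.0
```

```bash
cat > rel.py <<'E'
import sys
from h import *
from scipy.spatial.transform import Rotation as R
s=bot.read_state(); r=R.from_quat(s["tool_rot"])
t=np.array(list(map(float,sys.argv[1:4])))
X=r.as_matrix()[:,0]
print(np.round(s["eef_pos"],4),"move mm",(r.inv().apply(t-s["eef_pos"])*1000).round(1),"tool x angle deg",np.degrees(np.arctan2(X[1],X[0])),"q",np.round(s["q"],2))
E
python3 rel.py .3967 .3567 .1
```

```text
[0.4018 0.3494 0.1621] move mm [ 7.8 -4.3 62.1] tool x angle deg 95.79859278039392 q [ 0.5   0.05  1.91 -0.    1.18  0.4 ]
```

Request:
servo_tool --steps '[{"linear": [7.8,-4.3,0],"spin": 0,"gripper": 40},{"linear": [0,0,30],"spin": 0,"gripper": 40},{"linear": [0,0,35],"spin": 0,"gripper": 40},{"linear": [0,0,35],"spin": 0,"gripper": 40},{"linear": [0,0,30],"spin": 0,"gripper": 40},{"linear": [0,0,15],"spin": 0,"gripper": 40},{"linear": [0,0,0],"spin": 0,"gripper": 40},{"linear": [0,0,0],"spin": 0,"gripper": 40}]'

```text
clock: 26.83
eef_pos: [0.396, 0.357, 0.0167]
tool_rot: [0.67, 0.743, -0.001, -0.0]
ft_force: [0.5, 0.7, 0.4]
finger_gap: 0.04
finger_force: 0.0
```

```bash
python3 rel.py .3967 .3567 .0045
```

```text
[0.396  0.357  0.0167] move mm [-0.4  0.7 12.2] tool x angle deg 95.89230399953225 q [0.52 0.28 1.96 0.   0.9  0.42]
```

Request:
servo_tool --newtons 25 --steps '[{"linear": [0,0.5,6],"spin": 0,"gripper": 40},{"linear": [0,0,5],"spin": 0,"gripper": 40},{"linear": [0,0,1],"spin": 0,"gripper": 40},{"linear": [0,0,0],"spin": 0,"gripper": 30},{"linear": [0,0,0],"spin": 0,"gripper": 22},{"linear": [0,0,0],"spin": 0,"gripper": 5},{"linear": [0,0,0],"spin": 0,"gripper": 5},{"linear": [0,0,0],"spin": 0,"gripper": 5}]'

```text
clock: 27.5
eef_pos: [0.3975, 0.3571, 0.0057]
tool_rot: [0.67, 0.743, 0.0, 0.0]
ft_force: [-0.1, -0.7, 2.6]
finger_gap: 0.0105
finger_force: 25.2
```

Request:
servo_tool --steps '[{"linear": [0,0,0],"spin": 0,"gripper": 5},{"linear": [0,0,0],"spin": 0,"gripper": 5},{"linear": [0,0,0],"spin": 0,"gripper": 5},{"linear": [0,0,0],"spin": 0,"gripper": 5},{"linear": [0,0,0],"spin": 0,"gripper": 5},{"linear": [0,0,0],"spin": 0,"gripper": 5},{"linear": [0,0,0],"spin": 0,"gripper": 5},{"linear": [0,0,0],"spin": 0,"gripper": 5}]'

```text
clock: 28.17
eef_pos: [0.3975, 0.3571, 0.0056]
tool_rot: [0.67, 0.743, 0.0, 0.0]
ft_force: [-0.1, -0.6, 5.5]
finger_gap: 0.0106
finger_force: 25.4
```

Request:
servo_tool --steps '[{"linear": [0,0,-10],"spin": 0,"gripper": 5},{"linear": [0,0,-25],"spin": 0,"gripper": 5},{"linear": [0,0,-35],"spin": 0,"gripper": 5},{"linear": [0,0,-40],"spin": 0,"gripper": 5},{"linear": [0,0,-40],"spin": 0,"gripper": 5},{"linear": [0,0,-40],"spin": 0,"gripper": 5},{"linear": [-10,0,-10],"spin": 0,"gripper": 5},{"linear": [-20,-2,0],"spin": 0,"gripper": 5}]'

```text
clock: 28.83
eef_pos: [0.4004, 0.3288, 0.2107]
tool_rot: [0.669, 0.743, 0.005, 0.002]
ft_force: [0.1, 0.4, -0.1]
finger_gap: 0.0107
finger_force: 25.0
```

Request:
servo_tool --steps '[{"linear": [-30,-4,0],"spin": 0,"gripper": 5},{"linear": [-36,-4,0],"spin": 0,"gripper": 5},{"linear": [-36,-4,0],"spin": 0,"gripper": 5},{"linear": [-36,-4,0],"spin": 0,"gripper": 5},{"linear": [-36,-4,0],"spin": 0,"gripper": 5},{"linear": [-36,-4,0],"spin": 0,"gripper": 5},{"linear": [-36,-4,0],"spin": 0,"gripper": 5},{"linear": [-36,-4,0],"spin": 0,"gripper": 5}]'

```text
clock: 29.5
eef_pos: [0.3947, 0.0416, 0.2053]
tool_rot: [0.67, 0.743, 0.0, 0.0]
ft_force: [0.4, -0.1, -0.8]
finger_gap: 0.011
finger_force: 25.0
```

Request:
servo_tool --steps '[{"linear": [-36,-4,0],"spin": 0,"gripper": 5},{"linear": [-36,-4,0],"spin": 0,"gripper": 5},{"linear": [-30,-4,0],"spin": 0,"gripper": 5},{"linear": [-20,-4,0],"spin": 0,"gripper": 5},{"linear": [-10,0,0],"spin": -0.025,"gripper": 5},{"linear": [0,0,0],"spin": -0.025,"gripper": 5},{"linear": [0,0,0],"spin": 0,"gripper": 5},{"linear": [0,0,0],"spin": 0,"gripper": 5}]'

```text
clock: 30.17
eef_pos: [0.3928, -0.0892, 0.205]
tool_rot: [0.651, 0.759, 0.0, -0.0]
ft_force: [-0.1, 0.1, -0.0]
finger_gap: 0.0107
finger_force: 25.0
```

```bash
python3 rel.py .390 -.180 .0205
python3 - <<'E'
from h import *
im=bot.camera("wrist"); cv2.imwrite("pics/w3.png",im["pixels"]); P=cloud(im)
np.savez("w3.npz",P=P,px=im["pixels"],E=im["extrinsics"],K=im["intrinsics"])
E
```

```text
[ 0.3928 -0.0892  0.205 ] move mm [-89.4 -16.6 184.5] tool x angle deg 98.78252842298028 q [-0.51 -0.36  2.18  0.    1.32 -0.66]
```

View pics/w3.png

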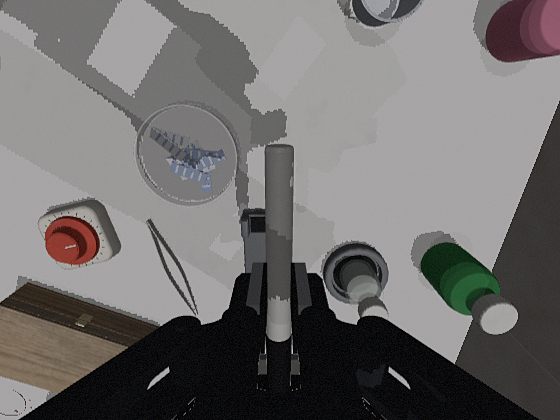

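The marker is held in line with the tool (px 279,147 to 279,340). The rest shows under it at (255,225), and the small white-capped bottle stands in its stand at (360,275). Next I check how the marker sits in the tool frame.

Run:
```python
from h import *
from scipy.spatial.transform import Rotation as R
D=np.load("w3.npz");P=D["P"];s=bot.read_state()
T=R.from_quat(s["tool_rot"]).inv().apply((P.reshape(-1,3)-s["eef_pos"])).reshape(P.shape)
m=np.zeros(P.shape[:2],bool); m[135:345,262:300]=1
m&=(abs(T[...,2])<.03)
q=T[m]*1000; 
print(len(q),q[:,0].min(),q[:,0].max(),np.percentile(q[:,0],[1,99]))
for a in range(-70,75,15):
    k=q[abs(q[:,0]-a)<5]; 
    if len(k)>5: print(a,len(k),k[:,1].min().round(1),k[:,1].max().round(1),np.median(k[:,2]).round(1),k[:,2].min().round(1))
```

```text
5832 -35.00838528150593 64.89100172816094 [-30.36267706  64.62936198]
-25 422 -6.4 6.2 -6.9 -9.4
-10 458 -5.7 5.5 -7.1 -29.8
5 559 -5.6 5.4 -7.2 -29.0
20 544 -5.8 6.2 -6.7 -9.0
35 613 -6.0 6.0 -6.7 -9.0
50 662 -5.8 6.3 -6.6 -9.6
65 408 -5.6 6.1 -6.1 -8.8
```

Request:
servo_tool --steps '[{"linear": [-20,-4.6,0],"spin": 0,"gripper": 5},{"linear": [-30,-6,0],"spin": 0,"gripper": 5},{"linear": [-28,-6,0],"spin": 0,"gripper": 5},{"linear": [-10,0,15],"spin": 0,"gripper": 5},{"linear": [0,0,35],"spin": 0,"gripper": 5},{"linear": [0,0,35],"spin": 0,"gripper": 5},{"linear": [0,0,25],"spin": 0,"gripper": 5},{"linear": [0,0,10],"spin": 0,"gripper": 5}]'

```text
clock: 30.88
eef_pos: [0.3879, -0.1767, 0.0814]
tool_rot: [0.651, 0.759, -0.0, -0.004]
ft_force: [0.1, 1.0, -1.1]
finger_gap: 0.0111
finger_force: 25.0
```

Request:
servo_tool --steps '[{"linear": [0,0,0],"spin": 0,"gripper": 5},{"linear": [0,0,0],"spin": 0,"gripper": 5},{"linear": [0,0,0],"spin": 0,"gripper": 5},{"linear": [0,0,0],"spin": 0,"gripper": 5},{"linear": [0,0,0],"spin": 0,"gripper": 5},{"linear": [0,0,0],"spin": 0,"gripper": 5},{"linear": [0,0,0],"spin": 0,"gripper": 5},{"linear": [0,0,0],"spin": 0,"gripper": 5}]'

```text
clock: 31.55
eef_pos: [0.3902, -0.1795, 0.0854]
tool_rot: [0.651, 0.759, 0.0, 0.0]
ft_force: [0.0, -0.3, 0.1]
finger_gap: 0.0111
finger_force: 25.0
```

```bash
python3 rel.py .3895 -.1785 .0195
python3 - <<'E'
from h import *
im=bot.camera("wrist"); cv2.imwrite("pics/w4.png",im["pixels"]); P=cloud(im)
s=bot.read_state()
from scipy.spatial.transform import Rotation as R
T=R.from_quat(s["tool_rot"]).inv().apply((P.reshape(-1,3)-s["eef_pos"])).reshape(P.shape)*1000
m=(P[...,2]>.019)&(P[...,2]<.032)&(abs(T[...,1])<40)&(T[...,0]>15)&(T[...,0]<75)
q=T[m]; print(len(q),q.min(0),q.max(0),np.median(q,0))
for lo,hi in((-40,-8),(8,40)):
    k=q[(q[:,1]>lo)&(q[:,1]<hi)]; print(len(k),np.percentile(k,[3,50,97],axis=0).round(1).tolist()) if len(k) else 0
E
```

```text
[ 0.3902 -0.1795  0.0854] move mm [ 1.2 -0.6 65.9] tool x angle deg 98.76105921924983 q [-0.7  -0.09  2.21  0.    1.02 -0.85]
989 [ 35.03254679 -22.46393974  56.3805542 ] [56.88499593 23.55655879 66.27406453] [ 46.63900721 -14.41841674  58.85846959]
497 [[36.2, -22.1, 57.5], [46.6, -18.1, 58.8], [56.5, -14.5, 64.9]]
492 [[36.2, 15.6, 57.4], [46.7, 19.1, 58.9], [56.6, 23.1, 64.1]]
```

View pics/w4.png

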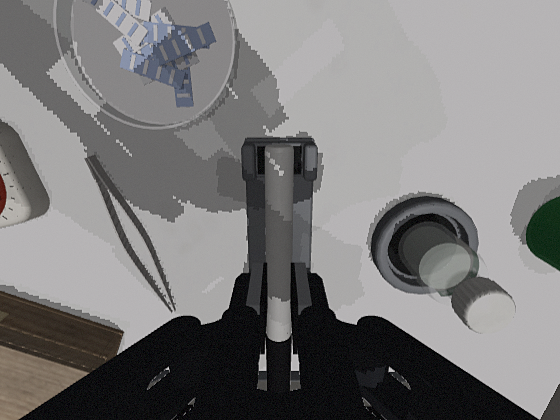

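The marker lies over the groove. The saddle is centred at tool x 46.4 mm and y +0.5 mm, so the offset is about 1 mm. Lowering.

Request:
servo_tool --steps '[{"linear": [1,0.5,10],"spin": 0,"gripper": 5},{"linear": [0,0,18],"spin": 0,"gripper": 5},{"linear": [0,0,18],"spin": 0,"gripper": 5},{"linear": [0,0,10],"spin": 0,"gripper": 5},{"linear": [0,0,4],"spin": 0,"gripper": 5},{"linear": [0,0,2],"spin": 0,"gripper": 5},{"linear": [0,0,0],"spin": 0,"gripper": 5},{"linear": [0,0,0],"spin": 0,"gripper": 5}]'

```text
clock: 32.27
eef_pos: [0.3909, -0.1787, 0.0237]
tool_rot: [0.651, 0.759, 0.0, 0.001]
ft_force: [0.1, -0.1, -0.4]
finger_gap: 0.0109
finger_force: 25.0
```

Request:
servo_tool --steps '[{"linear": [0,0,1],"spin": 0,"gripper": 5},{"linear": [0,0,1],"spin": 0,"gripper": 5},{"linear": [0,0,1],"spin": 0,"gripper": 5},{"linear": [0,0,0.5],"spin": 0,"gripper": 5},{"linear": [0,0,0],"spin": 0,"gripper": 5},{"linear": [0,0,0],"spin": 0,"gripper": 5},{"linear": [0,0,0],"spin": 0,"gripper": 5},{"linear": [0,0,0],"spin": 0,"gripper": 5}]'

```text
clock: 32.93
eef_pos: [0.3904, -0.1784, 0.0197]
tool_rot: [0.651, 0.759, -0.0, 0.0]
ft_force: [-0.4, -0.2, 0.3]
finger_gap: 0.0107
finger_force: 25.0
```

Request:
servo_tool --steps '[{"linear": [0,0,0.7],"spin": 0,"gripper": 5},{"linear": [0,0,0.7],"spin": 0,"gripper": 5},{"linear": [0,0,0],"spin": 0,"gripper": 5},{"linear": [0,0,0],"spin": 0,"gripper": 5},{"linear": [0,0,0],"spin": 0,"gripper": 5},{"linear": [0,0,0],"spin": 0,"gripper": 5},{"linear": [0,0,0],"spin": 0,"gripper": 5},{"linear": [0,0,0],"spin": 0,"gripper": 5}]'

```text
clock: 33.6
eef_pos: [0.3905, -0.1784, 0.0194]
tool_rot: [0.651, 0.759, -0.0, -0.001]
ft_force: [-4.8, 3.1, 14.3]
finger_gap: 0.0111
finger_force: 26.3
```

Request:
servo_tool --steps '[{"linear": [0,0,-1],"spin": 0,"gripper": 5},{"linear": [0,0,0],"spin": 0,"gripper": 5},{"linear": [0,0,0],"spin": 0,"gripper": 14},{"linear": [0,0,0],"spin": 0,"gripper": 20},{"linear": [0,0,0],"spin": 0,"gripper": 30},{"linear": [0,0,0],"spin": 0,"gripper": 36},{"linear": [0,0,0],"spin": 0,"gripper": 36},{"linear": [0,0,-10],"spin": 0,"gripper": 36}]'

```text
clock: 34.27
eef_pos: [0.389, -0.1773, 0.0279]
tool_rot: [0.651, 0.759, -0.0, -0.002]
ft_force: [0.2, -0.1, -0.2]
finger_gap: 0.0362
finger_force: 0.0
```

Request:
servo_tool --steps '[{"linear": [0,0,-30],"spin": 0,"gripper": 36},{"linear": [0,0,-40],"spin": 0,"gripper": 36},{"linear": [0,0,-40],"spin": 0,"gripper": 36},{"linear": [0,0,-40],"spin": 0,"gripper": 36},{"linear": [-20,0,-40],"spin": 0,"gripper": 36},{"linear": [-35,0,-20],"spin": 0,"gripper": 36},{"linear": [-35,0,0],"spin": 0,"gripper": 36},{"linear": [-20,0,0],"spin": 0,"gripper": 36}]'

```text
clock: 34.93
eef_pos: [0.4079, -0.2891, 0.24]
tool_rot: [0.651, 0.759, -0.001, 0.003]
ft_force: [-0.3, -0.5, -0.0]
finger_gap: 0.0362
finger_force: 0.0
```

Request:
servo_tool --steps '[{"linear": [0,0,0],"spin": 0,"gripper": 36},{"linear": [0,0,0],"spin": 0,"gripper": 36},{"linear": [0,0,0],"spin": 0,"gripper": 36},{"linear": [0,0,0],"spin": 0,"gripper": 36},{"linear": [0,0,0],"spin": 0,"gripper": 36},{"linear": [0,0,0],"spin": 0,"gripper": 36},{"linear": [0,0,0],"spin": 0,"gripper": 36},{"linear": [0,0,0],"spin": 0,"gripper": 36}]'

```text
clock: 35.6
eef_pos: [0.407, -0.2853, 0.2365]
tool_rot: [0.651, 0.759, -0.0, 0.0]
ft_force: [0.9, 0.0, 0.0]
finger_gap: 0.0363
finger_force: 0.0
```

Run:
```python
from h import *
im=bot.camera("wrist"); cv2.imwrite("pics/w5.png",im["pixels"]); P=cloud(im)
for r in bot.masks_of("wrist","marker_mid")[:1]:
    m=r["mask"]&(P[...,2]<.04)&(P[...,2]>.015); q=(P[m][:,:2]*1000).astype(np.float32); print(r["conf"],m.sum(),cv2.minAreaRect(q),P[m][:,2].max())
im=bot.camera("scene"); cv2.imwrite("pics/s5.png",cv2.resize(im["pixels"][100:330,100:440],None,fx=2.3,fy=2.3))
im=bot.camera("top"); P=cloud(im)
for n,c,R,lo in [("BL",(.4005,.199),.045,.085),("BM",(.4942,-.1803),.035,.065),("BS",(.509,.211),.03,.06),("cup",(.455,.089),.04,.04)]:
    q=sel(P,c,R,lo,.2); print(n,len(q),q.mean(0).round(4),q[:,2].max().round(3))
```

```text
0.84 1791 ((392.1277160644531, -182.6002197265625), (13.436090469360352, 129.17588806152344), 9.036264419555664) 0.030229906725982192
BL 128 [0.4014 0.2012 0.112 ] 0.122
BM 83 [ 0.4959 -0.1776  0.0868] 0.095
BS 61 [0.5115 0.2108 0.0873] 0.109
cup 80 [0.4548 0.0894 0.0499] 0.06
```

View pics/w5.png

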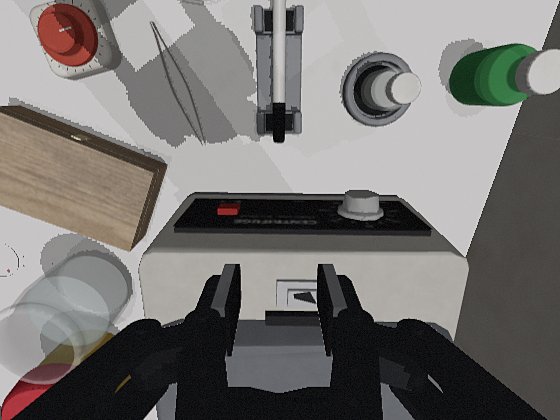

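View pics/s5.png

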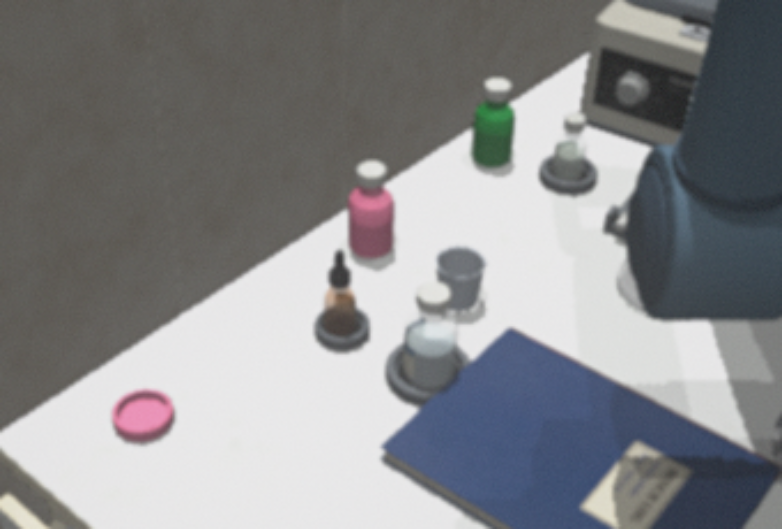

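All three bottles stand in their stands (crop px 430,360; 568,170; 340,320). The marker lies in both saddles (wrist px 279,0–142) with even overhang, the cup hasn't moved, and the gripper is clear.

```bash
python3 -c "
from cell import bot
print(bot.finish_job())"
```

```text
the job is handed in; nothing more can be done
None
```

The job is handed in at about 36 s on the robot clock: all three bottles stand upright in their own stands, the marker lies centred in the rest, and the cup is where it was; no verdict came back.

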